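Clip the scraper onto the tool stand's snap hook

TASK

Pick up the wooden-handled scraper that has a ring at its end, press the ring down over the nose of the tool stand's snap hook so that it pushes the sprung gate in and the gate snaps shut behind it. Still holding the scraper, tug it upward against the shut gate with about 5 N to check that it holds, keeping it level so that it does not twist in the grip; then let it down and let go, so that it hangs from the hook, no longer swinging much, behind the shut gate. Be gentle: never load the stand or hook with more than 12 N while handling the scraper, nor with the robot itself, and leave the other things on the bench where they are.

Things in the scene. Friction and masses are not known exactly. Their poses are not given: they have to be found in the camera images.
- scraper: Hand scraper, 145 mm from ring centre to blade end, about 0.14 kg, lying flat in any of three places in a row of wooden-handled tools; the only one with a ring. Steel ring at the +x end, then to -x a neck, wooden handle (x -22 to -92 mm, 18 wide in y, 24 high), thin 22 mm wide blade. Origin on the underside below the ring centre, z up. Grip the handle across y near x = -50.
- ring (a point): Centre of the scraper's ring, 12 mm above its underside; axes as the scraper's. Round wire 6 mm thick, inner diameter 24, outer 36, ring plane level as it lies.
- stand: Fixed tool stand: base plate 12 mm thick (x -25 to 125 mm, y +-65), post 280 mm high (front face at x = 62) and, clamped to the post, a snap hook of 8 mm steel bar in the x-z plane. Origin on the table below the hook's nose; x runs from nose to post, z up. The clamp is set anew each time: the hook with gate is up to 8 mm higher or lower than all heights given here; feel for it.
- nose (a point): Nominal round top of the hook's nose, 247 mm above the stand's origin (axes as the stand's; true height +-8 mm). The nose is an upright 8 mm bar, 40 mm tall. Scraper level, handle to the stand's -x, ring centre 1 to 7 mm on the -x side of the nose axis: the nose enters the ring and the ring's far side lands on the gate.
- bend (a point): Nominal upper side of the bar at the lowest point of the hook's bend (x = 18, z = 193 mm in the stand's frame; true height +-8). The bend is a half circle of 18 mm centre-line radius from the nose to the back limb at x = 36, which rises to a clamp block (top at z = 258). Let go, the scraper swings down and hangs here, handle below, ring centre 12 mm below this point.
- hinge (a point): Nominal hinge axis of the gate (x = 34, z = 235 mm in the stand's frame, true height +-8). The gate, a level bar 8 mm wide and 4 thick, spans the mouth from here to 1 mm short of the nose (x = 5). Pushed down 16 to 25 mm from first touch, the ring slips past its tip; 8 mm below that it meets the bend. Raised, it bears on the shut gate from below, ring centre 5 mm under the axis.
- gate (a joint): Angle of the snap hook's gate, rad: 0 shut (level), up to 1.25 as its tip is pressed down and in. A spring shuts it: about 2 N at the tip to start it, 4 N at 0.6 rad (5 to 8 N on the ring as it passes). It cannot go up past shut: a ring pulled up from inside meets a stiff stop (about 5 N per mm). The ring passes at about 0.6 to 0.9 and the gate then springs back to 0 above it.
- file: Bystander: flat file, wooden handle 75 mm by 18 and a steel blade, no ring, 150 mm long, lying along its x, one of the three in the row.
- holepunch: Bystander: round punch, wooden handle 70 mm by 16 and a 10 mm steel shaft to +x, no ring, 115 mm long, one of the three in the row.
- wrench: Bystander: flat open wrench 150 mm long lying in front of the stand.
- screwbox: Bystander: clear open box of screws, 90 by 90 by 60 mm.
- bracket: Bystander: bent sheet-metal angle 50 by 80 by 53 mm high.
- oilcan: Bystander: can, 48 mm across, 120 mm high, standing.
Things that resemble listed ones, but are neither listed nor needed, are in the scene too. What is shaped like the scraper but green, orange or yellow is not meant.

How it is judged:
On the way, in this order (a step that is already met when the one before it is completed fails the run):
1. the scraper's ring presses the gate well open (value of joint gate above 0.35 rad and contact force between scraper and gate above 0.5 N).
2. the ring is round the nose, inside the hook, and the gate has snapped shut above it (z of ring in the frame of gate between -0.06 and 0.0015 m and x of ring in the frame of gate between -0.054 and -0.014 m and y of ring in the frame of gate between -0.014 and 0.014 m and value of joint gate below 0.07 rad), for 0.1 s.
3. the held scraper is tugged up against the shut gate with at least 3 N (all of step 2 and contact force between scraper and gate above 3 N and contact force between the fingers and scraper above 1 N), for 0.15 s.
At the end, for the whole second after the job is handed in: The gate is shut (under 0.07 rad), the scraper hangs by its ring in the bend of the hook (ring centre 3 to 33 mm behind the nose, within 12 mm of the hook's plane, 165 to 200 mm above the table), handle down within 0.4 rad of plumb, and hardly swings (under 0.08 m/s and 1 rad/s) (value of joint gate below 0.07 rad and x of ring in the frame of stand between 0.003 and 0.033 m and y of ring in the frame of stand between -0.012 and 0.012 m and z of ring in the frame of stand between 0.165 and 0.2 m and angle between scraper's own x axis and vertical below 0.4 rad and linear speed of scraper below 0.08 m/s and angular speed of scraper below 1 rad/s); the robot touches nothing.
It fails at once if the held scraper loads the stand or hook with more than 12 N (contact force between scraper and stand above 12 N and contact force between the fingers and scraper above 1 N).
It fails at once if the robot itself loads the stand or hook with more than 12 N (contact force between the arm and stand above 12 N).
It fails at once if in the tug on the shut gate the held scraper is pulled more than 0.12 rad (7 degrees) out of level (z of ring in the frame of gate between -0.06 and 0.0015 m and x of ring in the frame of gate between -0.054 and -0.014 m and y of ring in the frame of gate between -0.014 and 0.014 m and value of joint gate below 0.07 rad and contact force between scraper and gate above 1 N and contact force between the fingers and scraper above 1 N and angle between scraper's own z axis and vertical above 0.12 rad).
It fails at once if another thing on the bench is moved more than 20 mm (distance of any of file, holepunch, wrench, screwbox, bracket, oilcan from where it was at the start of the episode above 0.02 m).
It also fails if it takes over 67 s, if anything falls off the work surface, if the arm or the gripper's body presses on something with over 40 N, if the wrist force passes 120 N, or if a joint passes its speed limit or range.

ROBOT

A 6-joint arm with a two-finger parallel gripper is mounted at the origin on the work surface. World frame = base frame: x ahead of the robot, y to its left, z up, the work surface at z = 0. Lengths are in m, angles in rad, forces in N, time in s.
With the tool pointing down it reaches from about 0.35 to 0.875 m from the base axis. Payload 4.2 kg.
Tool frame: the origin (TCP) lies midway between the tips of the shut fingers; the grasp point (between the pads) lies 19 mm behind it; y points along the fingers, x is the direction in which the jaws open and shut, and the axes are right-handed (so a half turn about y gives the same grasp; the last joint's range is limited). The gripper opens to 85 mm and grips with 20 to 120 N. Pads are 22 mm wide; open, the fingers measure 114 mm over their backs; the gripper's body (76 mm by 85 mm) begins 54 mm behind the grasp point. The pads swing forward as they close: fully open they stand 13 mm farther back than shut.
Start: joints at [-0.893, 0.385, 0.008, 0, -1.194, -0.259], TCP at [0.254, -0.571, 0.231] pointing down, gripper open.
Joint ranges: [-3.14, 3.14], [-1.21, 2.06], [-1.07, 1.41], [-3.16, 2.05], [-2.99, -0.16], [-3.1, 3.1]. Speed limits (rad/s): [2.79, 2.79, 3.14, 3.14, 3.14, 3.14].

INTERFACE

Orientations are given as a rotation vector (axis times angle).
In Python, from bench import r gives the robot as it stands. The module is installed in compiled form; this text tells all that it offers.
- The arm moves only by the shell command python3 -m handwheel 'ROWS' [OPENING]. ROWS is a JSON object of lists of equal length, an entry for each row: "delta_pos": the shift along the tool's x, y, z in cm, a list of three; "roll": the turn about the tool's y in rad. In form: {"delta_pos": [[x, y, z], ...], "roll": [roll, ...]}. A call has 1 to 20 rows; each row shifts and turns the commanded pose from where the row before left it, along the tool's axes as they then stand; what a row does not reach is not made up. A row lasts 1/10 s, in which the tool goes at most 50 mm and 8.59 degrees, less where a joint would pass 70% of its speed; a pose out of reach is approached as far as the arm can. A call with a gripper value outside its range is refused whole. OPENING is the opening, from 0 (shut) to 1 (fully open), set as the call begins (- or left out, the last holds). The fingers move at their own pace and stop on an object; the grip force is fixed at half the most. Time passes only in rows, so rows that do not move let the fingers close. It gives the time, the measured TCP pose, the force and the opening at its end, in the units of the state.
- r.get_obs(): the state, without advancing time (a new reading comes with each control period).
- r.get_image(name): name is "scene" or "top" or "wrist"; returns a dict with "frame" (400x640x3 uint8, red, green, blue), "K" (3x3 intrinsics, pixels), "cam_to_world" (4x4, takes a point from camera to world coordinates); the wrist camera has in their place "mount" (4x4, takes a point from camera to tool coordinates, whose origin is the TCP and whose axes are the tool frame's). Camera axes: x right, y down, z forward; pixel columns grow to the right and rows downward; lengths in m; the calibration is good to about 2 mm. A picture is of the moment at which its call begins: read the wrist's pose just before it. There is no depth.
- r.hand_in(): hands the job in, once; it reports no verdict.
The state is a dict: "clock": time; "joint_pos": joint angles; "joint_velocities": joint speeds; "joint_efforts": joint torques, N m; "tcp_pos": TCP position; "tcp_rot": TCP orientation; "contact_force": force on the tool from outside, world axes, zero at the start; "ft_torque": the same for the moment, N m; "finger_gap": opening from 0.0 (shut) to 1.0 (fully open).
Only numpy, scipy, OpenCV 4.12 (cv2) and the standard library are available. Lean on these libraries where they do the work, as an engineer would, in place of code of your own. Each camera call takes 0.05 s, during which the arm holds its last target.

## Working session

There is one attempt and no reset: what is moved stays moved. The work goes in short steps, Python scripts to look and compute and a shell command to move; the robot and the scene stay as the last step left them, time stands still between calls to the robot, and variables do not carry over. Pictures are saved under pics/ and viewed, and the job is handed in when it is done.

```bash
mkdir -p pics; ls
python3 - <<'E'
from bench import r
import cv2
o=r.get_obs()
for k,v in o.items(): print(k,v)
for n in ["scene","top","wrist"]:
    d=r.get_image(n)
    cv2.imwrite(f"pics/{n}0.png",d["frame"][:,:,::-1])
    print(n,d["K"].tolist(),(d.get("cam_to_world") if "cam_to_world" in d else d["mount"]).tolist())
E
```

```text
pics
clock 0.0
joint_pos [-8.93395044e-01  3.85557988e-01  6.60878375e-03 -5.00390689e-04
 -1.19404733e+00 -2.58594833e-01]
joint_velocities [-5.87631029e-04  6.79812655e-04 -4.76461476e-05  1.99576474e-03
  1.28701162e-03 -1.14031344e-03]
joint_efforts [ 5.65690989e-04 -3.92293668e+01  1.88404566e+01  4.18617100e+00
 -4.57910879e-03  1.01839723e-05]
tcp_pos [ 0.25393207 -0.57042658  0.23021388]
tcp_rot [-0.97914383 -1.51103691  1.50900481]
contact_force [ 0.53366738 -0.21040558 -0.3565145 ]
ft_torque [ 0.00729482  0.00965686 -0.00810807]
finger_gap 0.9990257139495499
scene [[426.25592416504554, 0.0, 322.29361481318165], [0.0, 426.25592416504554, 200.1884167958385], [0.0, 0.0, 1.0]] [[-0.4391112209757707, 0.7650736273954317, -0.4710028452962508, 0.9943044491072313], [0.8984323417618788, 0.3744065707328621, -0.22943200968549374, 0.19924102640743696], [0.0008141802220855555, -0.5239103591799407, -0.8517730170969912, 1.0115021185517172], [0.0, 0.0, 0.0, 1.0]]
top [[443.5403102477201, 0.0, 315.8547944073112], [0.0, 443.5403102477201, 199.66466485685336], [0.0, 0.0, 1.0]] [[0.02642396914109492, -0.991949016873385, 0.12385040080175717, 0.33754350896438173], [-0.9993191693699472, -0.029402843811434255, -0.022286105661585686, -0.019990096539371387], [0.025748234591703865, -0.12317719228707008, -0.9920506074367804, 1.528184908279473], [0.0, 0.0, 0.0, 1.0]]
wrist [[291.57237038948807, 0.0, 324.5797372173082], [0.0, 291.57237038948807, 194.92408694896264], [0.0, 0.0, 1.0]] [[0.9999999178512964, -0.00027543381172294884, 0.00029737790063266847, 0.0009001327888742416], [-0.00036587505239204913, -0.29761115911865915, 0.9546871027218783, -0.14124087595917145], [-0.00017445012600189873, -0.9546871330987252, -0.29761123544464857, 0.0766267276620605], [0.0, 0.0, 0.0, 1.0]]
```

View pics/scene0.png

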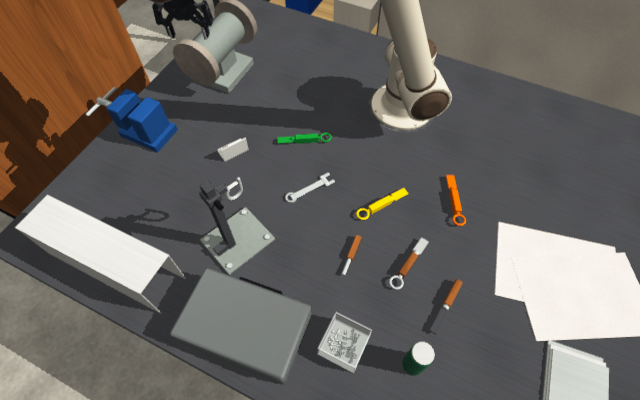

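View pics/top0.png

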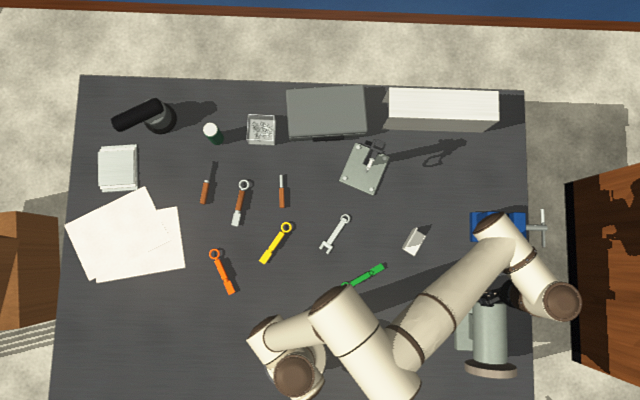

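View pics/wrist0.png

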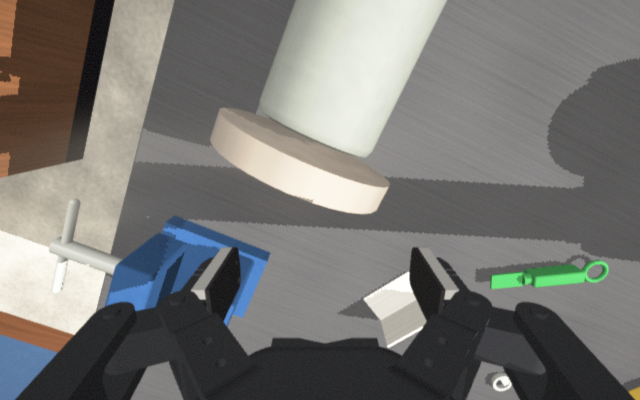

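The scraper is the middle wooden tool, with its ring at about (243,185) in top and (397,282) in scene. The stand's base is near (363,167) in top. I'll zoom in on both.

Run:
```python
import cv2
t=cv2.imread("pics/top0.png"); s=cv2.imread("pics/scene0.png")
def z(im,x0,y0,x1,y1,k,n):
    cv2.imwrite(n,cv2.resize(im[y0:y1,x0:x1],None,fx=k,fy=k,interpolation=cv2.INTER_CUBIC))
z(t,215,165,295,235,8,"pics/t_scr.png")
z(t,330,125,410,200,8,"pics/t_std.png")
z(s,185,165,285,275,5.4,"pics/s_std.png")
z(s,370,225,450,300,8,"pics/s_scr.png")
```

```text
(no output)
```

View pics/t_scr.png

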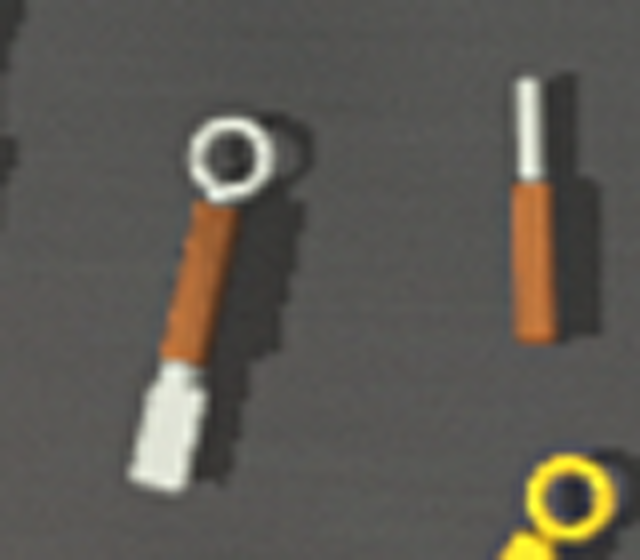

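View pics/t_std.png

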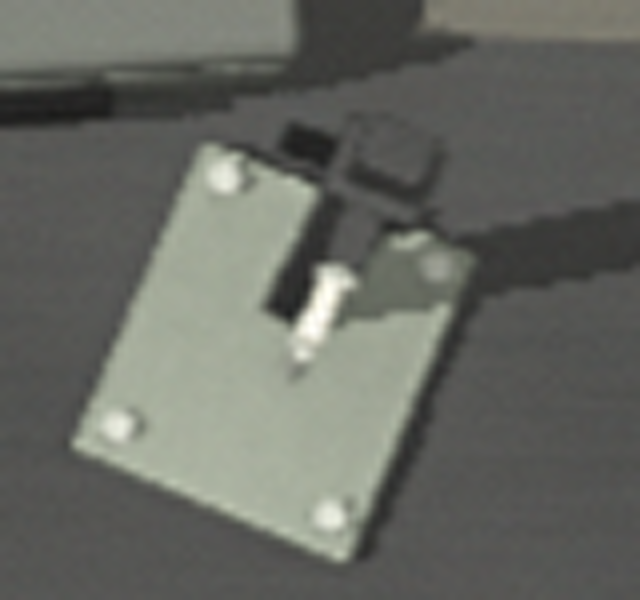

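View pics/s_std.png

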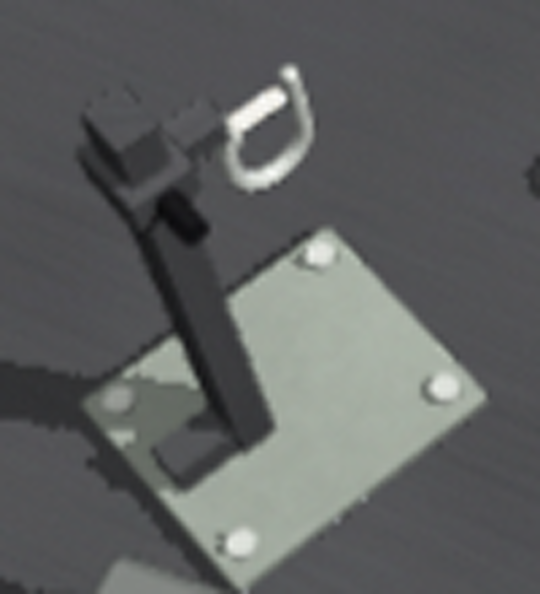

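View pics/s_scr.png

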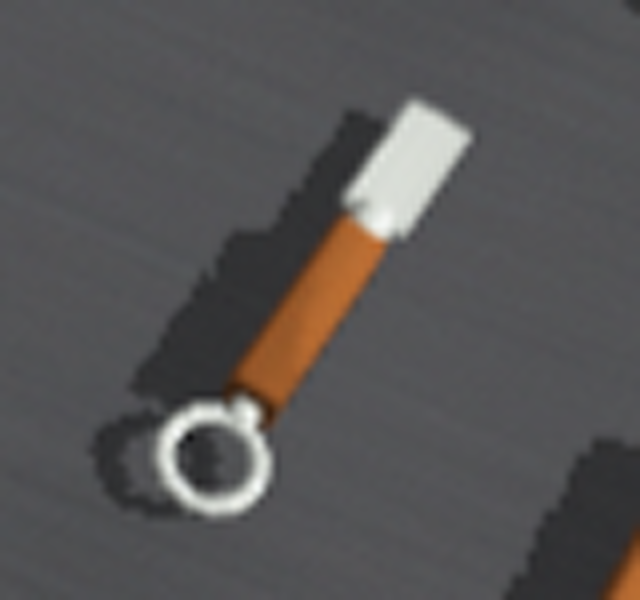

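```bash
cat > h.py <<'E'
import numpy as np
from scipy.spatial.transform import Rotation as R
from scipy.optimize import least_squares
C={}
C['scene']=(np.array([[426.25592416504554,0,322.29361481318165],[0,426.25592416504554,200.1884167958385],[0,0,1]]),np.array([[-0.4391112209757707, 0.7650736273954317, -0.4710028452962508, 0.9943044491072313], [0.8984323417618788, 0.3744065707328621, -0.22943200968549374, 0.19924102640743696], [0.0008141802220855555, -0.5239103591799407, -0.8517730170969912, 1.0115021185517172], [0.0, 0.0, 0.0, 1.0]]))
C['top']=(np.array([[443.5403102477201,0,315.8547944073112],[0,443.5403102477201,199.66466485685336],[0,0,1]]),np.array([[0.02642396914109492, -0.991949016873385, 0.12385040080175717, 0.33754350896438173], [-0.9993191693699472, -0.029402843811434255, -0.022286105661585686, -0.019990096539371387], [0.025748234591703865, -0.12317719228707008, -0.9920506074367804, 1.528184908279473], [0.0, 0.0, 0.0, 1.0]]))
WK=np.array([[291.57237038948807,0,324.5797372173082],[0,291.57237038948807,194.92408694896264],[0,0,1]])
MOUNT=np.array([[0.9999999178512964, -0.00027543381172294884, 0.00029737790063266847, 0.0009001327888742416], [-0.00036587505239204913, -0.29761115911865915, 0.9546871027218783, -0.14124087595917145], [-0.00017445012600189873, -0.9546871330987252, -0.29761123544464857, 0.0766267276620605], [0,0,0,1]])
def toolT(o):
    T=np.eye(4);T[:3,:3]=R.from_rotvec(o['tcp_rot']).as_matrix();T[:3,3]=o['tcp_pos'];return T
def proj(cam,P):
    K,T=cam; P=np.atleast_2d(P); c=(P-T[:3,3])@T[:3,:3]; u=c@K.T; return u[:,:2]/u[:,2:]
def onz(cam,uv,z):
    K,T=cam; d=T[:3,:3]@np.linalg.inv(K)@np.array([*uv,1.]); o=T[:3,3]; return o+d*(z-o[2])/d[2]
def tri(obs):
    f=lambda p:np.concatenate([(proj(c,p)[0]-uv) for c,uv in obs])
    s=least_squares(f,[.5,0,.2]); return s.x,s.fun
def crop(u,v,k,x0,y0): return np.array([(u+.5)/k-.5+x0,(v+.5)/k-.5+y0])
E
python3 - <<'E'
from h import *
from bench import r
o=r.get_obs(); print("tool R\n",np.round(toolT(o)[:3,:3],3))
pl=np.array([[-.025,.065],[-.025,-.065],[.125,.065],[.125,-.065]])
ct=[crop(u,v,8,330,125) for u,v in [(72,447),(348,563),(203,143),(475,257)]]
cs=[crop(u,v,5.4,185,165) for u,v in [(487,397),(327,228),(240,590),(85,400)]]
def pts(q,P,z):
    c,s=np.cos(q[2]),np.sin(q[2]); return np.c_[q[0]+c*P[:,0]-s*P[:,1],q[1]+s*P[:,0]+c*P[:,1],np.full(len(P),z)]
for nm,use in (("top",["top"]),("scene",["scene"]),("both",["top","scene"])):
    d={"top":ct,"scene":cs}
    f=lambda q:np.concatenate([(proj(C[n],pts(q,pl,.012))-np.array(d[n])).ravel() for n in use])
    s=least_squares(f,[.7,-.15,0]); print(nm,s.x,np.abs(s.fun).max())
q=s.x
for z in (.239,.247,.255):
    p=[q[0],q[1],z]; print(z,"nose top px", proj(C['top'],p),"scene",proj(C['scene'],p))
print("seen nose",crop(300,358,8,330,125),crop(290,72,5.4,185,165))
print(tri([(C['top'],crop(300,358,8,330,125)),(C['scene'],crop(290,72,5.4,185,165))]))
for n,k,x0,y0,L in (("top",8,215,165,[(231,158),(214,203),(184,362)]),("scene",8,370,225,[(214,459),(255,400),(367,228)])):
    for (u,v),z in zip(L,(.012,.02,.02)): print(n,onz(C[n],crop(u,v,k,x0,y0),z))
E
```

```text
tool R
 [[-0.407 -0.001 -0.914]
 [ 0.914  0.002 -0.407]
 [ 0.002 -1.     0.   ]]
top [ 0.59475332 -0.20024142 -0.37700184] 0.46448904254057766
scene [ 0.59780242 -0.19834942 -0.38128741] 0.9497426121962462
both [ 0.59661213 -0.19920673 -0.37953274] 1.178702428336777
0.239 nose top px [[367.37430929 168.3254086 ]] scene [[238.5756337  178.01688219]]
0.247 nose top px [[367.75702706 167.80073269]] scene [[237.96515375 175.93320368]]
0.255 nose top px [[368.14442084 167.26964634]] scene [[237.34566084 173.81876234]]
seen nose [367.0625 169.3125] [238.2962963  177.92592593]
(array([ 0.59500915, -0.20027664,  0.23642807]), array([ 0.54227299, -0.27795116,  0.44591499,  0.03947144]))
top [0.5727228  0.19688057 0.012     ]
top [0.55179932 0.20207113 0.02      ]
top [0.48315537 0.21155814 0.02      ]
scene [0.57384251 0.19754565 0.012     ]
scene [0.55372597 0.20208948 0.02      ]
scene [0.48366598 0.21366348 0.02      ]
```

Scraper ring at about (0.573, 0.197), yaw about -0.165. Nose at about (0.596, -0.200), stand yaw about -0.379. I'll turn the tool across the handle and go above it.

```bash
python3 -m handwheel '{"delta_pos": [[0,-1,0],[0,-1,0],[0,-1,0],[0,-1,0],[4.5,0,-0.78],[4.5,0,-0.78],[4.5,0,-0.78],[4.5,0,-0.78],[4.5,0,-0.78],[4.5,0,-0.78],[4.5,0,-0.78],[4.5,0,-0.78],[4.5,0,-0.78],[4.5,0,-0.78],[4.5,0,-0.78],[4.5,0,-0.78],[4.5,0,-0.78],[4.5,0,-0.78],[4.5,0,-0.78],[4.5,0,-0.78]], "roll": [0.146,0.146,0.146,0.146,0,0,0,0,0,0,0,0,0,0,0,0,0,0,0,0]}' 0.7
python3 - <<'E'
from h import *
from bench import r
o=r.get_obs(); print(o['tcp_pos'],np.round(toolT(o)[:3,:3],3))
T=toolT(o); print("delta cm",T[:3,:3].T@(np.array([.526,.205,.17])-T[:3,3])*100)
E
```

```text
clock: 2.15
tcp_pos: [0.4957, 0.1206, 0.2713]
tcp_rot: [-1.283, -1.087, 1.087]
contact_force: [0.8, -1.9, -0.4]
finger_gap: 0.7
[0.49571118 0.12061948 0.27127305] [[ 0.164 -0.    -0.986]
 [ 0.986  0.     0.164]
 [ 0.    -1.     0.   ]]
delta cm [ 8.82040676 10.1271946  -1.60546294]
```

```bash
python3 -m handwheel '{"delta_pos": [[2.5,2.5,-0.5],[2.5,2.5,-0.5],[2.5,2.5,-0.5],[1.3,2.5,-0.1],[0,0,0],[0,0,0]], "roll": [0,0,0,0,0,0]}'
python3 - <<'E'
from h import *
from bench import r
import cv2
o=r.get_obs(); d=r.get_image("wrist"); cv2.imwrite("pics/w1.png",d["frame"][:,:,::-1])
np.save("w1T.npy",toolT(o)); print(o['tcp_pos'])
E
```

```text
clock: 2.75
tcp_pos: [0.5258, 0.2027, 0.171]
tcp_rot: [-1.283, -1.086, 1.088]
contact_force: [-0.4, 0.3, 0.6]
finger_gap: 0.704
[0.52579046 0.20270382 0.17102453]
```

View pics/w1.png

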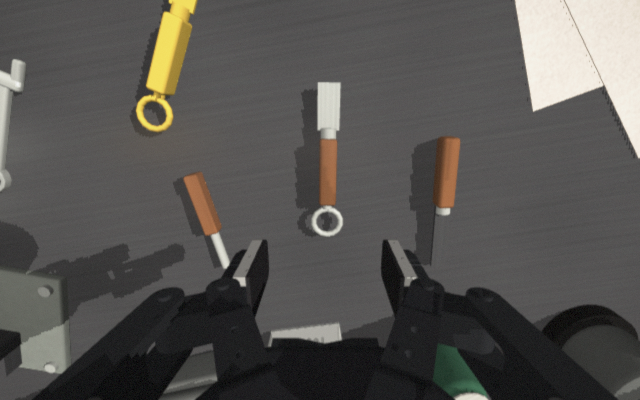

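The wrist view shows the scraper between the jaws, with its ring at (327,221), the blade end at (329,84) and the handle from (327,205) to (328,140).

Run:
```python
from h import *
import cv2
im=cv2.imread("pics/w1.png")
cv2.imwrite("pics/w1z.png",cv2.resize(im[75:245,270:390],None,fx=3.5,fy=3.5,interpolation=cv2.INTER_CUBIC))
```

```text
(no output)
```

View pics/w1z.png

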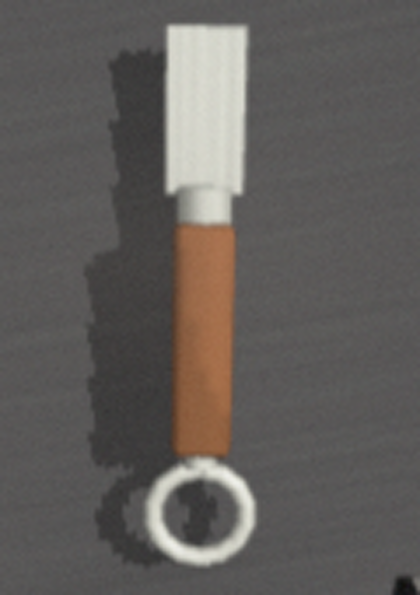

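Run:
```python
from h import *
T=np.load("w1T.npy"); cam=(WK,T@MOUNT)
P={}
for n,uv,z in (("ring",(201,512),.012),("hfront",(202,456),.022),("hback",(205,225),.022),("bladeL",(167,25),.013),("bladeR",(247,25),.013)):
    P[n]=onz(cam,crop(*uv,3.5,270,75),z); print(n,P[n])
b=(P['bladeL']+P['bladeR'])/2; rg=P['ring']
for a in (b,P['hback']): d=rg-a; print(np.hypot(*d[:2]),np.arctan2(d[1],d[0]))
yaw=np.arctan2(*(rg-P['hback'])[1::-1])
u=np.array([np.cos(yaw),np.sin(yaw),0]); g=rg-.048*u; g[2]=0.002
print(g, "delta cm",T[:3,:3].T@(g-T[:3,3])*100,"tool x ang",np.arctan2(T[1,0],T[0,0])-np.pi/2)
```

```text
ring [0.57278824 0.19847211 0.012     ]
hfront [0.55084104 0.20229786 0.022     ]
hback [0.48313798 0.21421487 0.022     ]
bladeL [0.42896983 0.21256389 0.013     ]
bladeR [0.43256847 0.23419353 0.013     ]
0.14418654879331597 -0.17360948091743533
0.09102199929922133 -0.17382955386141366
[0.52551162 0.20677398 0.002     ] delta cm [ 0.42089498 16.90194385  0.08070929] tool x ang -0.16461794240346905
```

```bash
python3 -m handwheel '{"delta_pos": [[0.4,2.5,0.1],[0,3,0],[0,3,0],[0,3,0],[0,3,0],[0,1.5,0],[0,0.8,0],[0,0,0],[0,0,0]], "roll": [0.01,0,0,0,0,0,0,0,0]}'
python3 -m handwheel '{"delta_pos": [[0,0,0],[0,0,0],[0,0,0],[0,0,0],[0,0,0],[0,0,0],[0,0,0],[0,0,0],[0,0,0],[0,0,0]], "roll": [0,0,0,0,0,0,0,0,0,0]}' 0
```

```text
clock: 3.7
tcp_pos: [0.5267, 0.2074, 0.0049]
tcp_rot: [-1.287, -1.082, 1.077]
contact_force: [0.9, 0.3, -0.0]
finger_gap: 0.699
clock: 4.7
tcp_pos: [0.5261, 0.2073, 0.0043]
tcp_rot: [-1.287, -1.081, 1.079]
contact_force: [-1.0, -0.4, 4.6]
finger_gap: 0.195
```

```bash
python3 -m handwheel '{"delta_pos": [[0,-1,0],[0,-2,0],[0,-3,0],[0,-4,0],[0,-4,0],[0,-4,0],[0,-4,0],[0,-4,0],[0,-3,0],[0,-1,0],[0,0,0],[0,0,0],[0,0,0]], "roll": [0,0,0,0,0,0,0,0,0,0,0,0,0]}'
python3 - <<'E'
from h import *
from bench import r
import cv2
o=r.get_obs(); d=r.get_image("wrist"); cv2.imwrite("pics/w2.png",d["frame"][:,:,::-1])
np.save("w2T.npy",toolT(o)); print(o['tcp_pos'],o['contact_force'],o['ft_torque'])
d=r.get_image("scene"); cv2.imwrite("pics/s2.png",cv2.resize(d["frame"][:,:,::-1][130:330,290:610],None,fx=2.5,fy=2.5))
E
```

```text
clock: 6.0
tcp_pos: [0.5247, 0.2066, 0.3007]
tcp_rot: [-1.286, -1.075, 1.083]
contact_force: [0.4, 0.3, -1.0]
finger_gap: 0.198
[0.52468173 0.20658051 0.3007196 ] [ 0.41759042  0.31891506 -0.98444796] [-0.04350415 -0.04977301 -0.00791669]
```

View pics/w2.png

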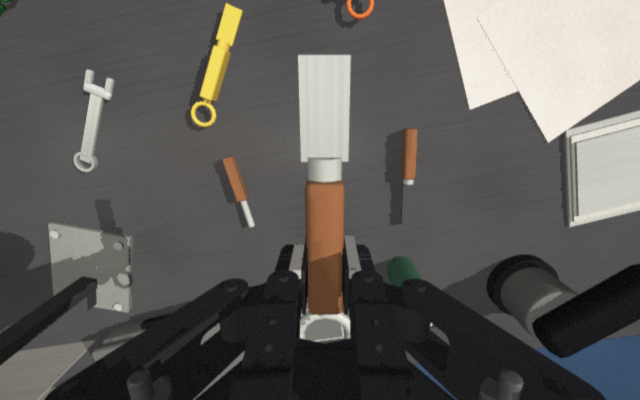

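View pics/s2.png

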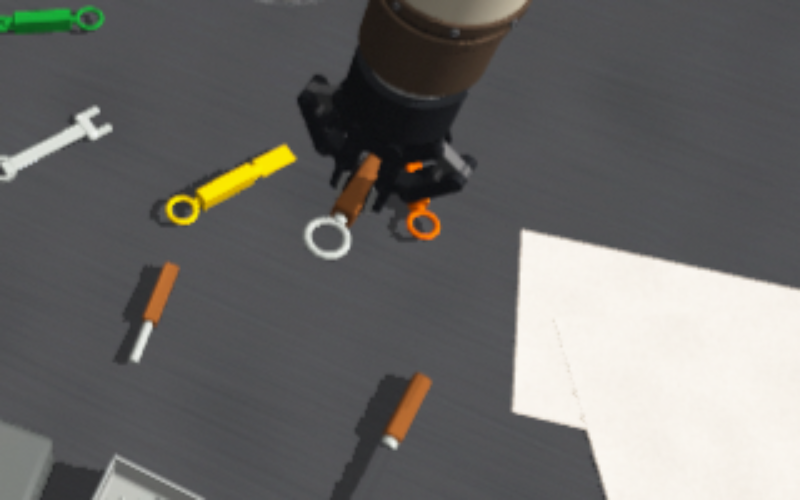

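```bash
python3 - <<'E'
from h import *
T=np.load("w2T.npy"); cam=(WK,MOUNT)
for y in (-.004,-.008,-.012):
  print(y,[proj(cam,[s*.011,y,.145-.0475])[0].round(1) for s in (1,-1)],"blade root",proj(cam,[[.009,y-.012,-.0475+.092],[-.009,y-.012,-.0475+.092]]).round(1).tolist())
E
python3 -m handwheel '{"delta_pos": [[0,0,0],[0,0,0],[-2,0,-0.9],[-3.5,0,-1.65],[-4,0,-1.9],[-4,0,-1.9],[-4,0,-1.9],[-4,0,-1.9],[-4,0,-1.9],[-4,0,-1.9],[-3,0,-1.4],[-2,0,-0.8],[-0.6,0,-0.35],[0,0,0],[0,0,0]], "roll": [0.1025,0.1025,0,0,0,0,0,0,0,0,0,0,0,0,0]}'
python3 - <<'E'
from h import *
from bench import r
import cv2
o=r.get_obs(); T=toolT(o); np.save("w3T.npy",T); print(T.round(4))
d=r.get_image("wrist"); cv2.imwrite("pics/w3.png",d["frame"][:,:,::-1])
for n in ("scene","top"):
    d=r.get_image(n); cv2.imwrite(f"pics/{n}3.png",d["frame"][:,:,::-1])
s=cv2.imread("pics/scene3.png"); cv2.imwrite("pics/s3z.png",cv2.resize(s[110:230,185:305],None,fx=5,fy=5,interpolation=cv2.INTER_CUBIC))
s=cv2.imread("pics/top3.png"); cv2.imwrite("pics/t3z.png",cv2.resize(s[120:220,320:420],None,fx=6,fy=6,interpolation=cv2.INTER_CUBIC))
E
```

```text
-0.004 [array([348.,  53.]), array([296.7,  53. ])] blade root [[342.8, 180.0], [302.1, 180.0]]
-0.008 [array([348.8,  51.3]), array([295.8,  51.3])] blade root [[343.3, 182.3], [301.5, 182.3]]
-0.012 [array([349.6,  49.6]), array([294.8,  49.6])] blade root [[343.9, 184.8], [300.7, 184.8]]
clock: 7.6
tcp_pos: [0.5485, -0.1795, 0.3028]
tcp_rot: [-1.364, -0.925, 0.925]
contact_force: [-0.3, 0.4, -1.7]
finger_gap: 0.198
[[ 3.707e-01 -9.000e-04 -9.287e-01  5.485e-01]
 [ 9.287e-01  4.000e-04  3.707e-01 -1.795e-01]
 [ 1.000e-04 -1.000e+00  9.000e-04  3.028e-01]
 [ 0.000e+00  0.000e+00  0.000e+00  1.000e+00]]
```

View pics/s3z.png

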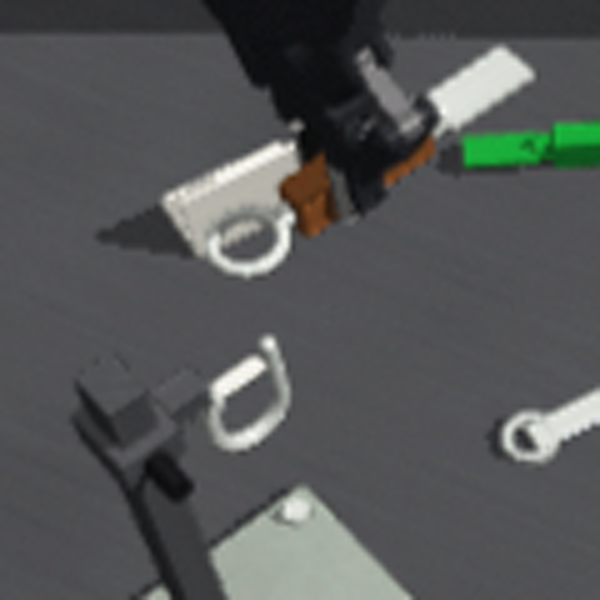

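View pics/t3z.png

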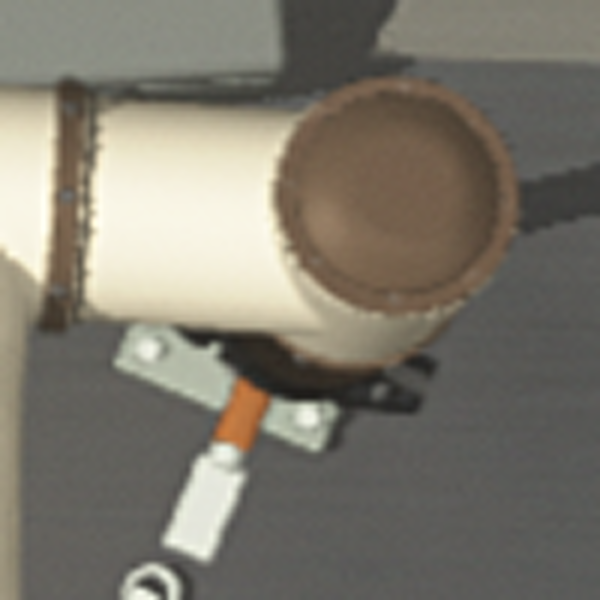

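View pics/w3.png

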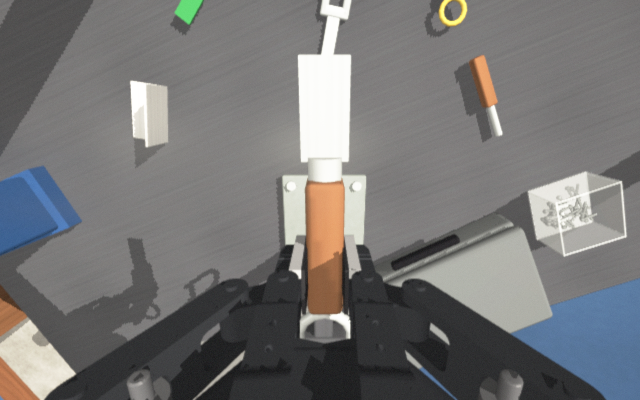

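Run:
```python
from h import *
import cv2
im=cv2.imread("pics/w3.png")
cv2.imwrite("pics/w3z.png",cv2.resize(im[160:260,270:380],None,fx=5,fy=5,interpolation=cv2.INTER_CUBIC))
T=np.load("w3T.npy")
rt=np.array([0,-.0075,-.0475,1]); rg=(T@rt)[:3]; print("ring pred",rg,proj(C['scene'],rg),"seen",crop(250,243,5,185,110))
yaw=np.arctan2(T[1,0],T[0,0])-np.pi/2; print("yaw",yaw)
c=crop(268,343,5,185,110); print("nose seen",c)
for q in ((.5966,-.1992),(.5955,-.2),(.5948,-.2002)):
  for z in (.239,.245): print(q,z,proj(C['scene'],[*q,z]))
```

```text
ring pred [ 0.59265046 -0.19710491  0.31027917] [[234.70531416 157.28508989]] seen [234.6 158.2]
yaw -0.3797932666725965
nose seen [238.2 178.2]
(0.5966, -0.1992) 0.239 [[238.58118095 178.01390644]]
(0.5966, -0.1992) 0.245 [[238.1241907  176.45399586]]
(0.5955, -0.2) 0.239 [[238.53665316 177.51163641]]
(0.5955, -0.2) 0.245 [[238.07976275 175.95014654]]
(0.5948, -0.2002) 0.239 [[238.62823618 177.24326242]]
(0.5948, -0.2002) 0.245 [[238.17203157 175.6809308 ]]
```

View pics/w3z.png

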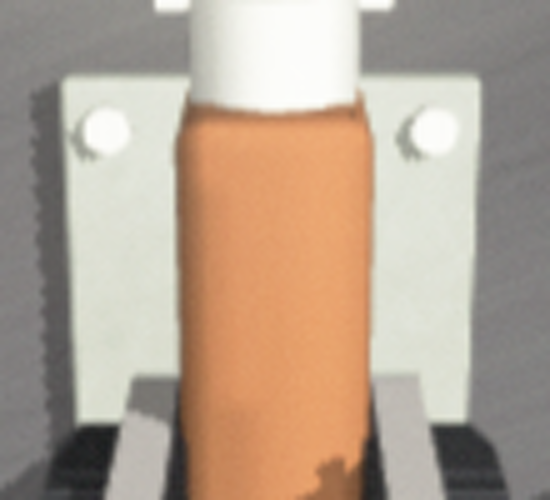

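Run:
```python
from h import *
T=np.load("w3T.npy"); cam=(WK,T@MOUNT)
a=onz(cam,crop(62,76,5,270,160),.012); b=onz(cam,crop(481,75,5,270,160),.012)
print(a,b,np.linalg.norm(a-b)); d=(b-a); d/=np.linalg.norm(d)
# b is at +y or -y?
n=np.array([-d[1],d[0],0]);  n=n if n[0]>0 else -n
o=(a+b)/2+.025*n; print("origin",o,"yaw",np.arctan2(n[1],n[0]))
rg=(T@np.array([0,-.0075,-.0475,1]))[:3]
s=np.array([np.cos(-.3795),np.sin(-.3795)]); l=np.array([-s[1],s[0]])
for nm,q in (("wrist",o[:2]),("both",np.array([.5966,-.1992])),("tri",np.array([.595,-.2003]))): print(nm,"ring in stand x,y mm",(rg[:2]-q)@s*1e3,(rg[:2]-q)@l*1e3)
```

```text
[ 0.54883821 -0.24813488  0.012     ] [ 0.5957796 -0.129792   0.012    ] 0.1273127334594318
origin [ 0.59554752 -0.19818117  0.012     ] yaw -0.37762006453889785
wrist ring in stand x,y mm -3.0896403711736524 -0.07354796433773388
both ring in stand x,y mm -4.444664996448884 0.4828955326149637
tri ring in stand x,y mm -3.366006728720621 2.0973602555066244
```

```bash
python3 -m handwheel '{"delta_pos": [[0,1,0],[0,1,0],[0,1,0],[0,1,0],[0,0.5,0],[0,0,0],[0,0,0]], "roll": [0,0,0,0,0,0,0]}'
python3 -m handwheel '{"delta_pos": [[0,0.3,0],[0,0.3,0],[0,0.3,0],[0,0,0]], "roll": [0,0,0,0]}'
python3 -m handwheel '{"delta_pos": [[0,0.2,0],[0,0.2,0],[0,0.2,0],[0,0,0]], "roll": [0,0,0,0]}'
python3 - <<'E'
from h import *
from bench import r
import cv2
o=r.get_obs(); T=toolT(o); print(o['tcp_pos'],o['contact_force'],o['ft_torque'])
d=r.get_image("scene"); s=d["frame"][:,:,::-1]; cv2.imwrite("pics/s4z.png",cv2.resize(s[110:230,185:305],None,fx=5,fy=5,interpolation=cv2.INTER_CUBIC))
E
```

```text
clock: 8.45
tcp_pos: [0.5488, -0.1803, 0.2585]
tcp_rot: [-1.366, -0.925, 0.925]
contact_force: [-0.3, 0.5, -1.0]
finger_gap: 0.195
clock: 8.85
tcp_pos: [0.5482, -0.1801, 0.2487]
tcp_rot: [-1.365, -0.924, 0.925]
contact_force: [0.1, -0.8, -1.5]
finger_gap: 0.196
clock: 9.25
tcp_pos: [0.5484, -0.1801, 0.2429]
tcp_rot: [-1.365, -0.924, 0.925]
contact_force: [0.2, 0.1, -3.0]
finger_gap: 0.198
[ 0.5483892  -0.18011655  0.24291943] [ 0.20171917  0.10686046 -2.96088225] [-0.01617139 -0.03220119  0.03380936]
```

View pics/s4z.png

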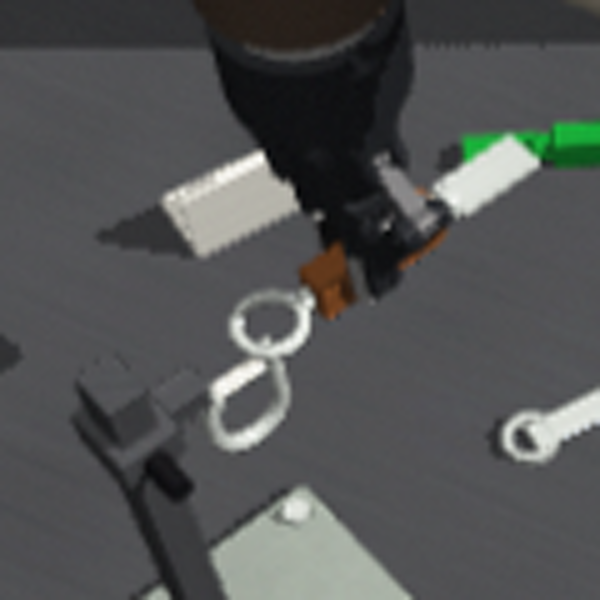

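The ring at (270,322) encloses the nose tip at (267,341). Continuing in small steps to feel for contact.

```bash
for i in 1 2 3; do python3 -m handwheel '{"delta_pos": [[0,0.2,0],[0,0.2,0],[0,0,0]], "roll": [0,0,0]}' | egrep 'tcp_pos|force'; python3 -c "
from bench import r; print(r.get_obs()['ft_torque'].round(3))"; done
```

```text
tcp_pos: [0.5484, -0.1801, 0.2389]
contact_force: [-0.1, 0.8, -1.1]
[ 0.045 -0.005  0.01 ]
tcp_pos: [0.5484, -0.1802, 0.2349]
contact_force: [-0.3, -0.9, -2.0]
[-0.017 -0.028  0.008]
tcp_pos: [0.5484, -0.1801, 0.2309]
contact_force: [-0.4, 0.4, -1.6]
[ 0.006 -0.025 -0.018]
```

```bash
for i in 1 2 3 4; do python3 -m handwheel '{"delta_pos": [[0,0.2,0],[0,0,0]], "roll": [0,0]}' | egrep 'tcp_pos|force'; python3 -c "
from bench import r; print(r.get_obs()['ft_torque'].round(3))"; done
```

```text
tcp_pos: [0.5484, -0.1801, 0.229]
contact_force: [-0.6, -0.1, -0.7]
[ 0.002 -0.027 -0.008]
tcp_pos: [0.5484, -0.1801, 0.227]
contact_force: [-0.2, 0.2, -1.4]
[-0.01  -0.016  0.013]
tcp_pos: [0.5487, -0.1803, 0.2256]
contact_force: [-0.7, 0.5, 0.4]
[-0.015  0.084 -0.027]
tcp_pos: [0.5488, -0.1803, 0.2236]
contact_force: [-0.6, -0.1, 1.3]
[ 0.025  0.017 -0.007]
```

Touch at TCP z of about 0.2265, so the hook is about 6 mm low. Pressing on.

```bash
for i in 1 2 3 4 5; do python3 -m handwheel '{"delta_pos": [[0,0.2,0],[0,0,0]], "roll": [0,0]}' | egrep 'tcp_pos|force'; done
python3 - <<'E'
from bench import r
import cv2
print(r.get_obs()['ft_torque'])
d=r.get_image("scene"); s=d["frame"][:,:,::-1]; cv2.imwrite("pics/s5z.png",cv2.resize(s[110:230,185:305],None,fx=5,fy=5,interpolation=cv2.INTER_CUBIC))
d=r.get_image("wrist"); cv2.imwrite("pics/w5.png",d["frame"][:,:,::-1])
E
```

```text
tcp_pos: [0.5489, -0.1803, 0.2214]
contact_force: [-1.9, 0.5, 1.1]
tcp_pos: [0.549, -0.1803, 0.2195]
contact_force: [1.1, 0.8, 2.4]
tcp_pos: [0.5491, -0.1803, 0.2175]
contact_force: [0.7, 0.9, 2.3]
tcp_pos: [0.5487, -0.1801, 0.2153]
contact_force: [1.1, -0.3, 2.9]
tcp_pos: [0.5484, -0.1801, 0.2131]
contact_force: [0.6, 0.2, 3.2]
[-0.06033374 -0.28926945  0.01063143]
```

View pics/s5z.png

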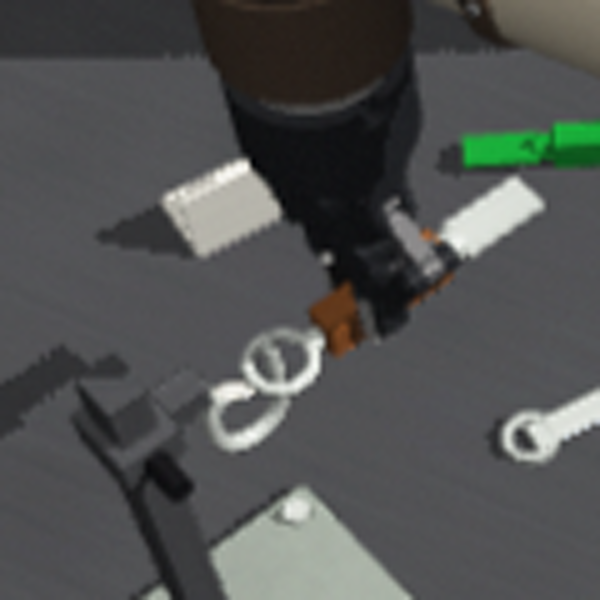

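View pics/w5.png

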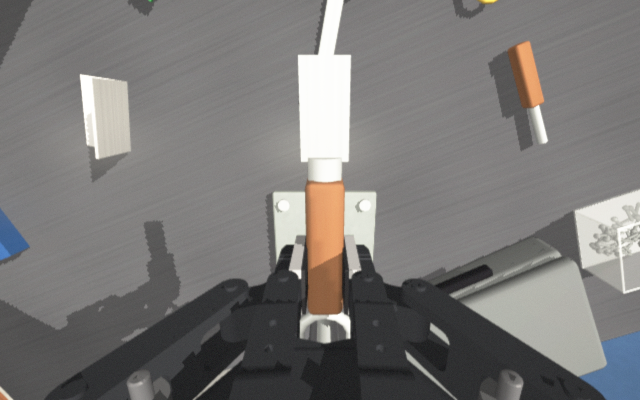

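The ring is round the nose and pressing the gate. The blade end is still at row 56, so there's no twist. Continuing until the gate snaps.

```bash
for i in 1 2 3; do python3 -m handwheel '{"delta_pos": [[0,0.15,0],[0,0,0]], "roll": [0,0]}' | egrep 'tcp_pos|force'; python3 -c "
from bench import r; print(r.get_obs()['ft_torque'].round(3))"; done
```

```text
tcp_pos: [0.5484, -0.1801, 0.2116]
contact_force: [-0.6, -0.3, 3.7]
[ 0.016 -0.179  0.038]
tcp_pos: [0.5483, -0.1802, 0.2101]
contact_force: [-1.6, -0.8, 2.6]
[ 0.005 -0.157 -0.021]
tcp_pos: [0.5483, -0.1801, 0.2085]
contact_force: [-1.0, 0.3, 3.8]
[ 0.009 -0.048 -0.015]
```

```bash
for i in 1 2 3; do python3 -m handwheel '{"delta_pos": [[0,0.15,0],[0,0,0]], "roll": [0,0]}' | egrep 'tcp_pos|force'; python3 -c "
from bench import r; print(r.get_obs()['ft_torque'].round(3))"; done
```

```text
tcp_pos: [0.5483, -0.1801, 0.207]
contact_force: [-1.2, 0.3, 4.1]
[ 0.001  0.013 -0.001]
tcp_pos: [0.5483, -0.1801, 0.2055]
contact_force: [-1.0, 0.9, 3.1]
[0.054 0.133 0.025]
tcp_pos: [0.5483, -0.1801, 0.204]
contact_force: [-0.6, 0.7, 3.3]
[0.069 0.168 0.003]
```

```bash
for i in 1 2 3; do python3 -m handwheel '{"delta_pos": [[0,0.1,0],[0,0,0]], "roll": [0,0]}' | egrep 'tcp_pos|force'; python3 -c "
from bench import r; print(r.get_obs()['ft_torque'].round(3))"; done
python3 - <<'E'
from bench import r
import cv2
d=r.get_image("scene"); s=d["frame"][:,:,::-1]; cv2.imwrite("pics/s6z.png",cv2.resize(s[140:220,200:300],None,fx=8,fy=8,interpolation=cv2.INTER_CUBIC)[:600])
d=r.get_image("wrist"); cv2.imwrite("pics/w6.png",d["frame"][:,:,::-1])
E
```

```text
tcp_pos: [0.5484, -0.1801, 0.2031]
contact_force: [-1.7, -0.1, 2.8]
[ 0.013  0.181 -0.017]
tcp_pos: [0.548, -0.18, 0.2018]
contact_force: [-1.7, 1.9, 1.7]
[0.223 0.453 0.025]
tcp_pos: [0.5477, -0.1799, 0.1999]
contact_force: [0.0, -0.0, -1.8]
[-0.055  0.014 -0.058]
```

View pics/s6z.png

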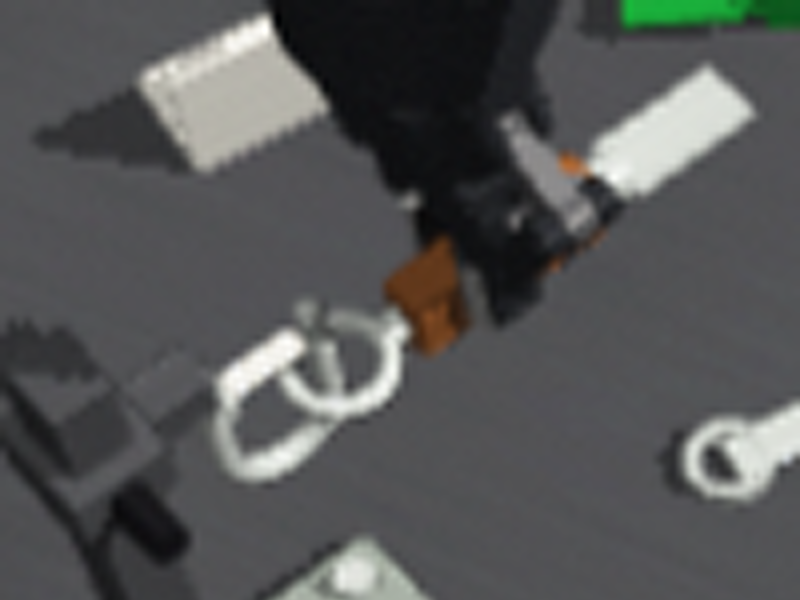

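View pics/w6.png

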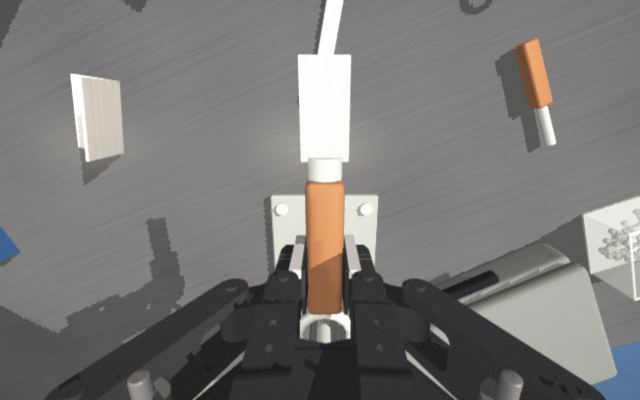

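The gate is shut: its bar at (220,388)-(303,345) lies above the ring at (345,365), and the force fell back to the weight alone. Raising to the gate.

```bash
python3 -m handwheel '{"delta_pos": [[0,-0.3,0],[0,-0.4,0],[0,-0.4,0],[0,-0.2,0],[0,0,0]], "roll": [0,0,0,0,0]}'|egrep 'tcp_pos|force'
for i in 1 2 3; do python3 -m handwheel '{"delta_pos": [[0,-0.08,0],[0,0,0],[0,0,0]], "roll": [0,0,0]}' | egrep 'tcp_pos|force'; python3 -c "
from bench import r; print(r.get_obs()['ft_torque'].round(3))"; done
```

```text
tcp_pos: [0.5489, -0.1802, 0.2149]
contact_force: [0.4, 0.3, -0.9]
tcp_pos: [0.5485, -0.1802, 0.215]
contact_force: [-0.1, 0.9, -0.9]
[-0.011 -0.002 -0.054]
tcp_pos: [0.5486, -0.1802, 0.2159]
contact_force: [-0.2, 0.4, -1.9]
[0.062 0.02  0.01 ]
tcp_pos: [0.5485, -0.1801, 0.2163]
contact_force: [1.3, -0.2, -3.6]
[-0.072 -0.186  0.017]
```

```bash
for i in 1 2; do python3 -m handwheel '{"delta_pos": [[0,-0.04,0],[0,0,0],[0,0,0]], "roll": [0,0,0]}' | egrep 'tcp_pos|force'; python3 -c "
from bench import r; print(r.get_obs()['ft_torque'].round(3))"; done
```

```text
tcp_pos: [0.5484, -0.1801, 0.2166]
contact_force: [2.1, -1.8, -6.4]
[-0.129 -0.251  0.031]
tcp_pos: [0.5484, -0.1801, 0.217]
contact_force: [2.1, -1.0, -8.3]
[-0.197 -0.441  0.006]
```

The tug is about 6 N net of the weight. Holding briefly and checking level.

```bash
for i in 1 2; do python3 -m handwheel '{"delta_pos": [[0,0,0],[0,0,0]], "roll": [0,0]}' | egrep 'clock|tcp_pos|force'; done
python3 - <<'E'
from bench import r
import cv2,numpy as np
F=[]
d=r.get_image("wrist"); cv2.imwrite("pics/w7.png",d["frame"][:,:,::-1]); F.append(r.get_obs()['contact_force'])
d=r.get_image("scene"); s=d["frame"][:,:,::-1]; cv2.imwrite("pics/s7z.png",cv2.resize(s[140:215,200:300],None,fx=8,fy=8,interpolation=cv2.INTER_CUBIC)); F.append(r.get_obs()['contact_force'])
print(np.round(F,2))
E
```

```text
clock: 16.2
tcp_pos: [0.5484, -0.1801, 0.2171]
contact_force: [2.8, -0.6, -8.7]
clock: 16.4
tcp_pos: [0.5484, -0.1801, 0.2172]
contact_force: [3.9, -2.1, -9.4]
[[ 2.72 -1.57 -8.69]
 [ 3.87 -0.97 -9.64]]
```

View pics/s7z.png

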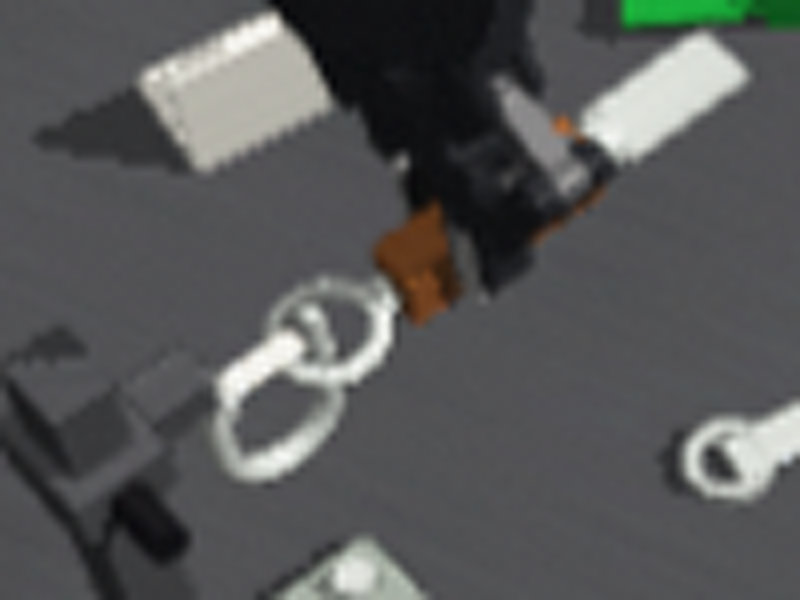

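View pics/w7.png

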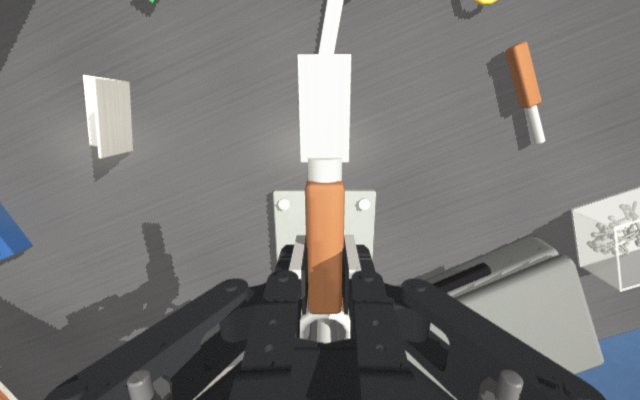

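The hold was about 7–8 N net. The shut gate is above the ring and the blade end is unchanged, so it's still level. The force was creeping up, so I'm letting it down onto the bend now.

```bash
python3 -m handwheel '{"delta_pos": [[0,0.2,0],[0,0.4,0],[0,0.4,0],[0,0.4,0],[0,0.3,0],[0,0,-0.2],[0,0,-0.2],[0,0,0]], "roll": [0,0,0,0,0,0,0,0]}'|egrep 'tcp_pos|force'
for i in 1 2 3 4; do python3 -m handwheel '{"delta_pos": [[0,0.1,0],[0,0,0]], "roll": [0,0]}' | egrep 'tcp_pos|force'; done
```

```text
tcp_pos: [0.5528, -0.1818, 0.2007]
contact_force: [-0.2, -0.6, -2.6]
tcp_pos: [0.5522, -0.1816, 0.1994]
contact_force: [0.1, -0.6, -1.8]
tcp_pos: [0.5522, -0.1816, 0.1984]
contact_force: [-0.8, 0.3, -1.5]
tcp_pos: [0.5522, -0.1816, 0.1974]
contact_force: [0.7, 0.6, -1.2]
tcp_pos: [0.5522, -0.1816, 0.1963]
contact_force: [-0.4, 0.4, -1.8]
```

```bash
for i in 1 2 3 4 5 6 7; do python3 -m handwheel '{"delta_pos": [[0,0.15,0],[0,0,0]], "roll": [0,0]}' | egrep 'tcp_pos|force'; done
```

```text
tcp_pos: [0.5521, -0.1816, 0.1947]
contact_force: [0.3, -0.3, -1.6]
tcp_pos: [0.5521, -0.1816, 0.1933]
contact_force: [-0.2, -0.5, -1.2]
tcp_pos: [0.5522, -0.1816, 0.1918]
contact_force: [0.1, 0.5, -1.4]
tcp_pos: [0.5522, -0.1816, 0.1903]
contact_force: [-0.1, 0.6, -1.5]
tcp_pos: [0.5522, -0.1816, 0.1888]
contact_force: [-0.1, 0.1, -0.8]
tcp_pos: [0.5521, -0.1816, 0.1873]
contact_force: [0.2, -0.1, -0.6]
tcp_pos: [0.5521, -0.1816, 0.1858]
contact_force: [-0.1, -0.5, -2.0]
```

```bash
for i in 1 2 3; do python3 -m handwheel '{"delta_pos": [[0,0.08,0],[0,0,0]], "roll": [0,0]}' | egrep 'clock|tcp_pos|force'; done
python3 - <<'E'
from bench import r
import cv2
d=r.get_image("scene"); s=d["frame"][:,:,::-1]; cv2.imwrite("pics/s8z.png",cv2.resize(s[140:215,200:300],None,fx=8,fy=8,interpolation=cv2.INTER_CUBIC))
E
```

```text
clock: 19.7
tcp_pos: [0.5522, -0.1816, 0.1851]
contact_force: [-0.1, -0.4, -1.5]
clock: 19.9
tcp_pos: [0.5522, -0.1817, 0.1843]
contact_force: [0.5, -0.2, -1.3]
clock: 20.1
tcp_pos: [0.5522, -0.1816, 0.1835]
contact_force: [0.2, 0.7, -1.6]
```

View pics/s8z.png

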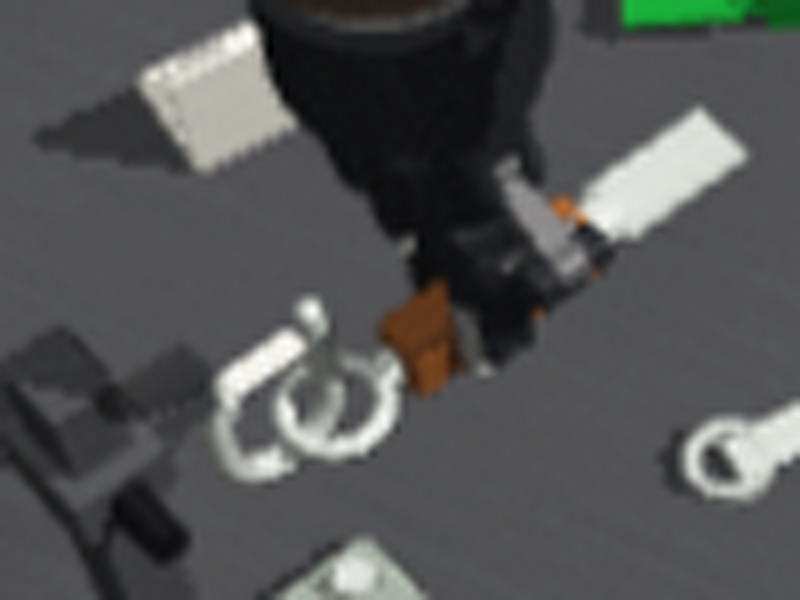

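```bash
for i in 1 2 3; do python3 -m handwheel '{"delta_pos": [[0,0.08,0],[0,0,0]], "roll": [0,0]}' | egrep 'clock|tcp_pos|force'; done
```

```text
clock: 20.35
tcp_pos: [0.5522, -0.1816, 0.1827]
contact_force: [0.2, 0.3, -1.5]
clock: 20.55
tcp_pos: [0.5524, -0.1817, 0.1821]
contact_force: [-0.2, 0.4, -0.7]
clock: 20.75
tcp_pos: [0.5525, -0.1817, 0.1817]
contact_force: [0.1, 0.4, 0.8]
```

Resting on the bend at about 2 N. Letting go.

```bash
python3 -m handwheel '{"delta_pos": [[0,0,0],[0,0,0],[0,0,0],[0,0,0],[0,0,0],[0,0,0],[0,0,0],[0,0,0],[0,0,0],[0,0,0],[0,0,0],[0,0,0],[0,0,0],[0,0,0],[0,0,0]], "roll": [0,0,0,0,0,0,0,0,0,0,0,0,0,0,0]}' 0.8
python3 - <<'E'
from bench import r
import cv2
d=r.get_image("scene"); s=d["frame"][:,:,::-1]; cv2.imwrite("pics/s9z.png",cv2.resize(s[140:240,180:300],None,fx=6,fy=6,interpolation=cv2.INTER_CUBIC))
d=r.get_image("wrist"); cv2.imwrite("pics/w9.png",d["frame"][:,:,::-1])
E
```

```text
clock: 22.25
tcp_pos: [0.5523, -0.1816, 0.1812]
tcp_rot: [-1.365, -0.925, 0.925]
contact_force: [-0.1, -0.1, -0.1]
finger_gap: 0.797
```

View pics/s9z.png

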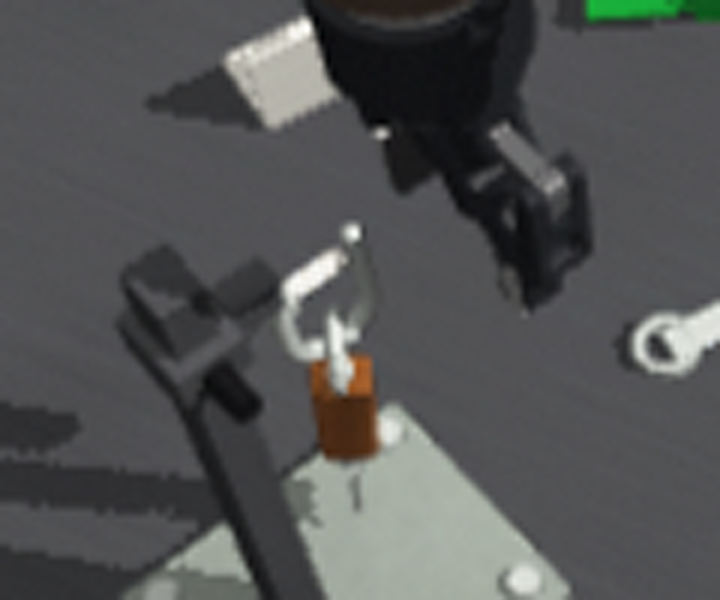

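View pics/w9.png

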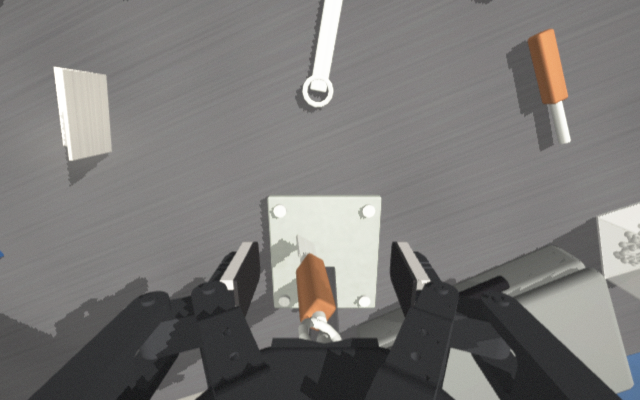

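It hangs, still swinging somewhat, with the gate shut. Retreating up and back, then waiting for it to settle.

```bash
python3 -m handwheel '{"delta_pos": [[0,0,0.5],[0,-1,1],[0,-2,1.5],[0,-2,1.5],[0,-2,1.5],[0,-2,1.5],[0,-2,1.5],[0,-2,1],[0,-1,0],[0,0,0],[0,0,0],[0,0,0],[0,0,0],[0,0,0],[0,0,0],[0,0,0],[0,0,0],[0,0,0],[0,0,0],[0,0,0]], "roll": [0,0,0,0,0,0,0,0,0,0,0,0,0,0,0,0,0,0,0,0]}'
for i in 1 2 3 4 5; do python3 -m handwheel '{"delta_pos": [[0,0,0],[0,0,0],[0,0,0],[0,0,0],[0,0,0],[0,0,0],[0,0,0],[0,0,0],[0,0,0],[0,0,0],[0,0,0],[0,0,0],[0,0,0],[0,0,0],[0,0,0],[0,0,0],[0,0,0],[0,0,0],[0,0,0],[0,0,0]], "roll": [0,0,0,0,0,0,0,0,0,0,0,0,0,0,0,0,0,0,0,0]}' >/dev/null; done
python3 - <<'E'
from bench import r
import cv2,numpy as np
fr=[]
for i in range(12):
    fr.append(r.get_image("scene")["frame"][:,:,::-1][130:260,180:300].copy())
print([round(float(np.abs(f.astype(int)-fr[0]).mean()),2) for f in fr], r.get_obs()['clock'])
cv2.imwrite("pics/s10.png",np.hstack([cv2.resize(fr[k],None,fx=3.3,fy=3.3,interpolation=cv2.INTER_CUBIC) for k in (0,6)]))
cv2.imwrite("pics/full10.png",r.get_image("scene")["frame"][:,:,::-1]); cv2.imwrite("pics/w10.png",r.get_image("wrist")["frame"][:,:,::-1])
E
```

```text
clock: 24.35
tcp_pos: [0.4594, -0.1446, 0.3213]
tcp_rot: [-1.365, -0.925, 0.925]
contact_force: [-0.4, -0.1, -0.3]
finger_gap: 0.802
[0.0, 0.72, 0.72, 0.72, 0.71, 0.72, 0.72, 0.72, 0.72, 0.72, 0.73, 0.73] 34.95
```

View pics/s10.png

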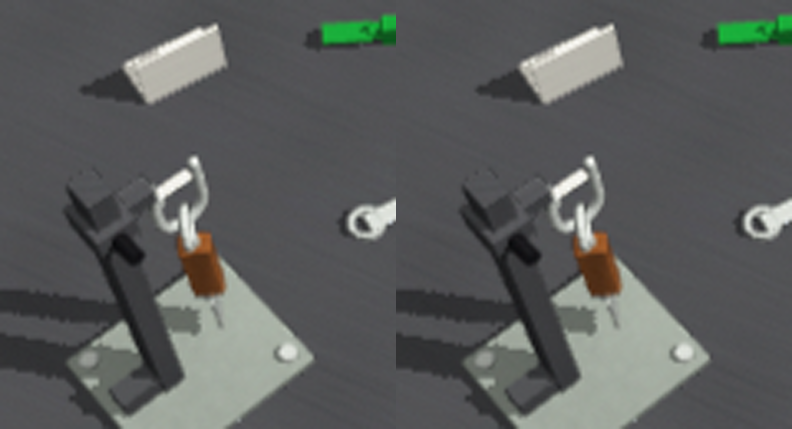

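View pics/full10.png

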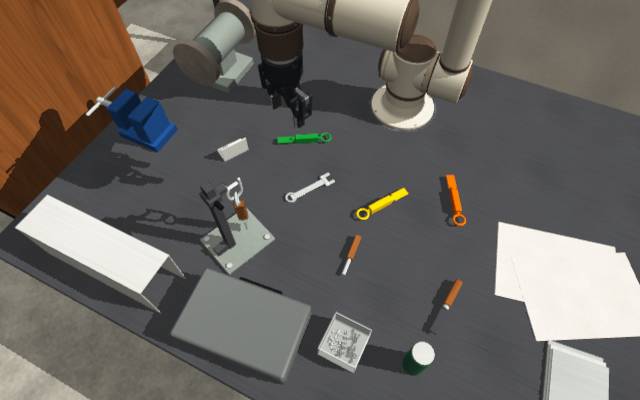

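View pics/w10.png

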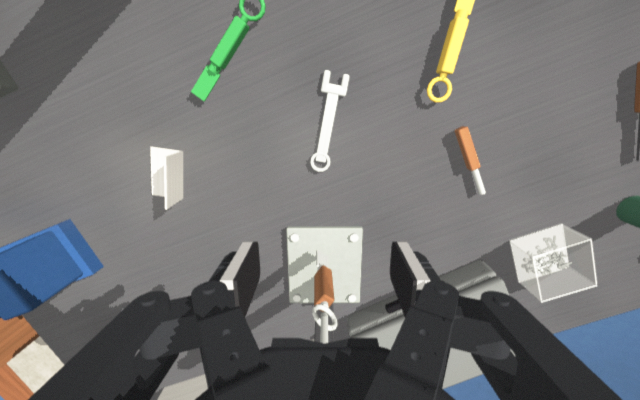

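Run:
```python
from h import *
s=np.array([np.cos(-.3795),np.sin(-.3795)]); p=np.array([.596,-.1993])+.018*s
for z in (.175,.175-.092,.175-.145): print(z,proj(C['scene'],[*p,z]).round(1))
for nm,uv in (("ring",(187,225)),("hbot",(211,295)),("blade",(220,327))): print(nm,crop(*uv,3.3,180,130).round(1))
# tilt: blade end at z~.03 and ring z~.175
a=onz(C['scene'],crop(187,225,3.3,180,130),.175);b=onz(C['scene'],crop(220,327,3.3,180,130),.032);d=a-b;print(a,b,np.arctan2(np.hypot(*d[:2]),d[2]))
l=np.array([-s[1],s[0]]);q=a[:2]-[.596,-.1993];print("ring stand",q@s,q@l)
```

```text
0.175 [[237.  197.9]]
0.08299999999999999 [[243.2 217.3]]
0.03 [[246.4 227.3]]
ring [236.3 197.8]
hbot [243.6 219. ]
blade [246.3 228.7]
[ 0.61335392 -0.20737674  0.175     ] [ 0.61721262 -0.20325075  0.032     ] 0.0394843112769221
ring stand 0.019111268511473937 -0.0010732147495760174
```

The scraper hangs plumb (about 0.04 rad), with the ring 19 mm behind the nose and 1 mm from the hook's plane. It isn't moving, the gate is shut and the arm is clear. Handing in.

```bash
python3 -c "
from bench import r
print(r.hand_in()); print(r.get_obs()['clock'])"
```

```text
the job is handed in; nothing more can be done
None
the job is handed in; nothing more can be done
```

The scraper is hanging from the hook behind the shut gate, and the job was handed in at about 35 s of the 67 s. No verdict is reported, so what follows is from my own checks.

- **Pressing on:** The hook turned out to be about 6 mm lower than nominal. The ring pushed the gate in by about 25 mm with roughly 5 N, until it snapped shut above the ring.
- **Tug:** I held it against the shut gate for at least 0.4 s. I aimed for about 5 N, but it crept up to about 8 N by the wrist sensor before I let it down. That is still under 12 N. The scraper stayed level in the wrist view.
- **Hanging:** I lowered the ring onto the bend at about 2 N and let go. In the last images the gate is shut and the ring is about 19 mm behind the nose and 1 mm from the hook's plane. The ring height of about 175 mm is calculated from the hook offset rather than measured on its own. At that height the handle comes out about 0.04 rad from plumb, and no movement showed over the last 12 frames.
- **Surroundings:** The arm is well clear of the stand, and the other things on the bench look unmoved by eye in the last pictures; I did not measure them.

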